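# Gauge a tenon block and hold it in the corner jig

## Task

Check the dark tenon block in the bench gauge: slide the gauge's brass jaw shut until the block is nipped firmly between both jaws. Then take the block to the corner jig, set it upright and flat on the jig's board with a long side of its base against the long aluminium fence and an end against the short blue fence, and press it firmly into the corner so that it bears on both fences at once. Finish while still holding it pressed there, do not let go, and leave the other things on the bench where they are.

Things in the scene. Friction and masses are not known exactly. Their poses are not given: they have to be found in the camera images.
- gauge: Bench gauge, fixed to the bench: a plywood board 150 (x) x 300 (y) x 10 mm thick; origin at the centre of its underside, so the board's top is at z = 10. A steel rail (26 wide, top at z = 18) runs along y at x = 50. The two jaws reach from the rail towards -x, to x = -32, z = 10 to 28. The fixed jaw is at the -y end and its measuring face, at y = -75, looks to +y.
- fixed_jaw: The gauge's dark steel fixed jaw; part of the gauge, same origin and axes as the gauge. Face at y = -75 mm, 18 mm thick, x from -32 to 63.
- jaw (a joint): The brass sliding jaw of the gauge, in m: 0 = fully open (140 mm between the jaws); grows as the jaw slides towards the gauge's -y, to the fixed jaw. Gap between the jaws = 0.140 - value. Slides with about 1.5 N of friction and stays where it is left. It reads about 0.070 when shut on the block's length.
- jaw_face (a point): Middle of the sliding jaw's brass measuring face, which looks to the gauge's -y: at x = -10, z = 19 mm in the gauge frame. The brass blade behind it is 18 mm thick, x from -32 to 50, z = 10 to 28 mm. Axes as the gauge.
- jaw_post (a point): Centre of the red square thumb post on the sliding jaw's carriage, 14 x 14 mm, standing 36 mm above the carriage (z = 28.5 to 64.5 mm in the gauge frame; this point is at z = 48.5, 16 mm below its top). It stands over the rail at x = 50, and 20 mm to the +y side of the sliding jaw's measuring face. Axes as the gauge.
- block: The tenon block, dark wood, about 0.13 kg, loose: base 50 (x) x 70 (y) x 22 mm high, with a tenon rib on top, centred, 22 (x) x 50 (y) x 40 mm high (overall height 62). Origin at the centre of its underside. It starts lying on the gauge's board between the jaws, its 70 mm length about along the gauge's y, its ends a little clear of one or both jaws.
- block_centre (a point): Centre of the tenon block, 31 mm above its underside (9 mm above the base's top, in the rib). The rib's middle is 11 mm higher. Axes as the block.
- jig: Corner jig, fixed to the bench: plywood board 170 (x) x 190 (y) x 12 mm thick, origin at the centre of its underside; its fences stand 14 mm above the board (z = 12 to 26). Jig and gauge may change places from start to start.
- long_fence: The aluminium fence, part of the jig, same origin and axes as the jig: 140 mm long along y (y from -90 to 50), its face at x = +40 looks to -x.
- short_fence: The blue fence, part of the jig, same origin and axes as the jig: 80 mm long along x (x from -50 to 30), its face at y = +60 looks to -y.
- corner (a point): The point on the jig's board top where the planes of the two fence faces meet: x = 40, y = 60, z = 12 mm in the jig frame; axes as the jig. A block pressed home has its centre at x = 15, y = 25, z = 43 mm in the jig frame (its long axis along the jig's y, either way round). The parts are rigid and rub with friction of about 0.6 on board and fences, so a push of some 8 to 10 N towards each fence, with little weight on the board, brings it home and keeps it bearing.
- glue: Bystander: glue bottle, 60 mm diameter, 150 mm high, origin under it.
- pencil: Bystander: yellow pencil along x, 142 mm long, 8 mm thick.
- offcut: Bystander: pale stepped offcut, 50 x 85 x 40 mm high.
Not all that is in view belongs to the job. Of the things that look like the block, the smallest one is meant.

How it is judged:
By the outcome, as a careful person would: the job done as asked, in the order asked, and still so for the second after the job is handed in, while the arm keeps its last pose, push and grip.
It also fails if it takes over 72 s, if anything falls off the work surface, if the arm or the gripper's body presses on something with over 40 N, if the wrist force passes 120 N, or if a joint passes its speed limit or range.

## Robot

A 6-joint arm with a two-finger parallel gripper is mounted at the origin on the work surface. World frame = base frame: x ahead of the robot, y to its left, z up, the work surface at z = 0. Lengths are in m, angles in degrees, forces in N, time in s.
With the tool pointing down it reaches from about 0.275 to 0.825 m from the base axis. Payload 4.9 kg.
Tool frame: the origin (TCP) lies on the centre line of the jaws, within the pads' length; the fingertips stand 11 mm ahead of it and the grasp point (between the pads) lies 8 mm behind it (bot.tcp_to_tips is the distance from the TCP to the fingertips, in m); z points along the fingers, y is the line along which they close (so a half turn about z gives the same grasp; the last joint's range is limited). The gripper opens to 85 mm and grips with 20 to 120 N. Pads are 22 mm wide; open, the fingers measure 114 mm over their backs; the gripper's body (76 mm by 85 mm) begins 54 mm behind the grasp point. The pads swing forward as they close: fully open they stand 13 mm farther back than shut.
Start: joints at [57.399, 18.69, -11.035, 60.275, 0, 82.311], TCP at [0.232, 0.499, 0.242] pointing down, gripper open.
Joint ranges: [-152.03, 152.03], [-55.5, 102.48], [-74.3, 77.21], [-110.64, 120.58], [-84.22, 78.4], [-180, 180]. Speed limits (degrees/s): [147.25, 147.25, 180, 180, 180, 180].

## Interface

Orientations are given as a 3x3 rotation matrix whose columns are the frame's x, y, z axes.
In Python, from plant import status, cams, job, bot gives the robot as it stands.
- The arm moves only by the tool arm_command, never from a script. Its argument "series" is one flat list of numbers, 7 for each row, row after row: the opening, from -1 (shut) to 1 (fully open), then the shift along the world's x, y, z in m, then the turn, a rotation vector about the world's x, y, z in rad. A call has 1 to 5 rows; each row shifts and turns the commanded pose from where the row before left it; what a row does not reach is not made up. A row lasts 1/10 s, in which the tool goes at most 50 mm and 8.59 degrees, less where a joint would pass 70% of its speed; a pose out of reach is approached as far as the arm can. A call is refused whole if a number of a shift passes 0.05 or a number of a turn 0.15, either way. A call with a gripper value outside its range is refused whole. The fingers move at their own pace and stop on an object; the grip force is fixed at half the most. Time passes only in rows, so rows that do not move let the fingers close. It gives the time, the measured TCP pose, the force, the opening and the grip force at its end, in the units of the state.
- status.read_state(): the state, without advancing time (a new reading comes with each control period).
- cams.snapshot(name): name is "scene" or "top"; returns the picture (384x512x3 uint8, blue, green, red); there is no depth.
- cams.get_calibration(name): a dict with "fov_y" (degrees; the focal length in pixels is half the picture's height over the tangent of half this angle, whatever the lens; pixels are square), "cx", "cy" (the principal point, pixels), "rvec" (rotation vector, rad) and "tvec" (3), from world to camera coordinates, as OpenCV has them. Camera axes: x right, y down, z forward; pixel columns grow to the right and rows downward; lengths in m; the calibration is good to about 2 mm. A picture is of the moment at which its call begins. get_calibration takes no time and is no camera call.
- job.hand_in(): hands the job in; it is judged then, once.
Trained networks look in the newest picture that a camera, given by its name, has taken for a name from the list of things; names that differ only in an ending like _2 or _b are one class to them, and where a whole thing is asked for, a point or a joint stands for the part that bears it (a point fixed in the world has none). Each returns a list of dicts, best first, with "p" (0 to 1); they miss things now and then, are a little off and sometimes report something else, mostly with a low value. They report only what shows in the picture. A call takes as long as a camera call. They do not tell look-alikes from the thing itself.
- cams.find_in(label, camera): "at" ([x, y, z] in m, in the coordinates of the camera as it stood for that picture, good to about 4 mm: the middle of the surface that is visible of it).
- cams.regions_of(label, camera): "pixels" (384x512 bool, what is visible of it).
- cams.tip_of(label, camera): "at" ([x, y, z] in m, in the coordinates of the camera as it stood for that picture, good to about 4 mm: a listed point, or the origin of a listed thing).
The state is a dict: "time_s": time; "joints": joint angles; "qd": joint speeds; "joint_torque": joint torques, N m; "eef_pos": TCP position; "tcp_rot": TCP orientation; "ft_force": force on the tool from outside, world axes, zero at the start; "wrist_torque": the same for the moment, N m; "finger_gap": opening from 0.0 (shut) to 1.0 (fully open); "gripper_force": force on a finger pad.
Only numpy, scipy, OpenCV 4.12 (cv2) and the standard library are available. Lean on these libraries where they do the work, as an engineer would, in place of code of your own. Each camera call takes 0.05 s, during which the arm holds its last target. There are 200 camera calls.

## Working session

There is one attempt and no reset: what is moved stays moved. The work goes in short steps, Python scripts to look and compute and a tool call to move; the robot and the scene stay as the last step left them, time stands still between calls to the robot, and variables do not carry over. Pictures are saved under pics/ and viewed, at most 10 in all, crops included, and the job is handed in when it is done.

Besides the shell and the picture viewer there is one more tool, called after "Request:" as name(argument=value, ...), one argument or row to a line, values as JSON. arm_command: Moves the arm, as the interface text tells. Its arguments: {"type":"object","properties":{"series":{"type":"array","items":{"type":"number"}}},"required":["series"]}

```bash
ls; mkdir -p pics; cat > h.py <<'E'
import numpy as np, cv2
from plant import status, cams, job, bot
def cal(c):
    k=cams.get_calibration(c); f=192/np.tan(np.radians(k["fov_y"])/2)
    R=cv2.Rodrigues(np.array(k["rvec"],float))[0]; t=np.array(k["tvec"],float).ravel()
    return f,k["cx"],k["cy"],R,t,k
def w(c,p):
    f,cx,cy,R,t,_=cal(c); return R.T@(np.array(p)-t)
def proj(c,P):
    f,cx,cy,R,t,_=cal(c); q=R@np.array(P)+t; return np.array([f*q[0]/q[2]+cx,f*q[1]/q[2]+cy])
def ray(c,u,v,z):
    f,cx,cy,R,t,_=cal(c); o=-R.T@t; d=R.T@np.array([(u-cx)/f,(v-cy)/f,1]); return o+d*(z-o[2])/d[2]
E
cat > a.py <<'E'
from h import *
for c in("scene","top"):
    im=cams.snapshot(c); cv2.imwrite(f"pics/{c}0.png",im); print(c,cal(c)[5])
    for l in("jaw_face","jaw_post","block_centre","block","corner","jig","gauge","fixed_jaw"):
        print(l,[(round(d["p"],2),w(c,d["at"]).round(3).tolist()) for d in cams.tip_of(l,c)[:4]])
print(status.read_state())
E
python3 a.py
```

```text
pics
scene {'fov_y': 49.080309260965805, 'cx': 250.5440114581072, 'cy': 194.06467841318135, 'rvec': array([ 0.86415393,  2.48549525, -1.16487715]), 'tvec': array([ 0.33167756, -0.20258345,  1.35327122])}
jaw_face [(0.92, [0.501, 0.251, 0.018])]
jaw_post [(0.74, [0.557, 0.277, 0.048]), (0.22, [0.617, -0.159, 0.007])]
block_centre [(0.79, [0.517, 0.196, 0.036]), (0.75, [0.735, 0.137, 0.042]), (0.73, [0.308, 0.164, 0.042]), (0.62, [0.518, 0.216, -0.0])]
block [(0.96, [0.304, 0.165, -0.001]), (0.94, [0.739, 0.135, -0.002]), (0.84, [0.514, 0.193, 0.008]), (0.55, [0.56, -0.206, -0.0])]
corner [(0.8, [0.616, -0.16, 0.012])]
jig [(0.63, [0.562, -0.205, -0.003])]
gauge []
fixed_jaw []
top {'fov_y': 48.98657056202381, 'cx': 256.8621626961895, 'cy': 195.31537719597625, 'rvec': array([ 2.12744199, -2.09498549,  0.2156912 ]), 'tvec': array([0.098846  , 0.54089869, 1.23130601])}
jaw_face [(0.57, [0.505, 0.249, 0.02])]
jaw_post [(0.74, [0.557, 0.285, 0.051]), (0.7, [0.563, -0.205, -0.002]), (0.25, [0.331, 0.29, -0.002])]
block_centre [(0.92, [0.306, 0.165, 0.042]), (0.9, [0.735, 0.136, 0.045]), (0.
[... 413 characters left out ...]

       -3.71899108e-03,  8.23112707e+01]), 'qd': array([-0.10319996,  0.01638701, -0.0264868 , -0.08340012, -0.08203074,
       -0.10728931]), 'joint_torque': array([ 8.70783970e-05, -4.43312430e+01,  2.62761408e+01,  8.63465357e-04,
       -5.08482644e-04, -7.86183225e-07]), 'eef_pos': array([0.23167817, 0.49883484, 0.24229088]), 'tcp_rot': array([[-9.06960249e-01,  4.21216219e-01,  5.98564965e-05],
       [ 4.21216218e-01,  9.06960251e-01, -2.68804687e-05],
       [-6.56099525e-05,  8.33010510e-07, -9.99999998e-01]]), 'ft_force': array([0.54448509, 0.83939932, 0.2104717 ]), 'wrist_torque': array([0.01687504, 0.03863501, 0.02295568]), 'gripper_force': 0.0, 'finger_gap': 0.9994790705659075}
```

View pics/top0.png

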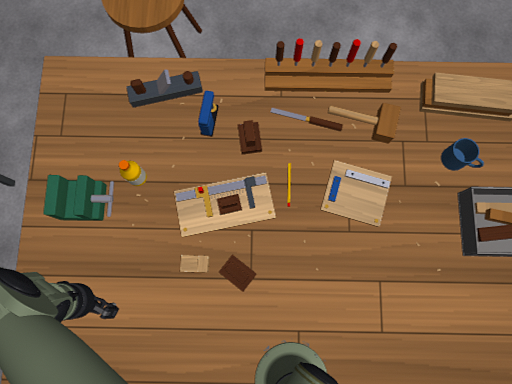

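View pics/scene0.png

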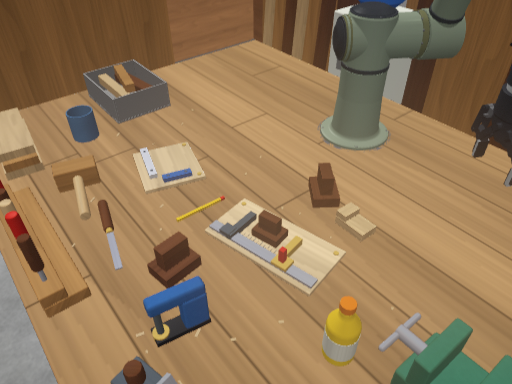

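Top: the gauge is at about (225,205), with the brass jaw at (206,200), red post (200,190), dark fixed jaw (251,192) and block (230,204). The jig is at (357,192), with the aluminium fence at (367,179) and the blue fence at (334,188). The two dark blocks off the gauge, at (249,137) and (238,272), are larger look-alikes. Next I'll fit the poses to the masks.

```bash
cat > fit.py <<'E'
from h import *
from scipy.optimize import minimize
def box(x0,x1,y0,y1,z0,z1): return np.array([[x,y,z] for x in(x0,x1) for y in(y0,y1) for z in(z0,z1)])/1000
M=dict(jig=[box(-85,85,-95,95,0,12),box(40,55,-90,50,12,26),box(-50,30,60,75,12,26)],
 gauge=[box(-75,75,-150,150,0,10)],
 block=[box(-25,25,-35,35,0,22),box(-11,11,-25,25,22,62)])
S=4
def render(c,n,q,z):
    m=np.zeros((384*S,512*S),np.uint8); a=q[2]; R=np.array([[np.cos(a),-np.sin(a),0],[np.sin(a),np.cos(a),0],[0,0,1]])
    for b in M[n]:
        P=np.array([proj(c,R@p+[q[0],q[1],z]) for p in b]); h=cv2.convexHull(((P+.5)*S-.5).astype(np.float32)).round().astype(np.int32)
        cv2.fillConvexPoly(m,h,255)
    return cv2.resize(m,(512,384),interpolation=cv2.INTER_AREA)/255.
def fit(n,q0,z,masks):
    q0=np.array(q0,float); sc=np.array([.01,.01,.05])
    def cost(e):
        s=0
        for c,(m,ig) in masks.items():
            r=render(c,n,q0+e*sc,z); s+=(np.abs(r-m)*(~ig)).sum()
        return s
    b=minimize(cost,np.zeros(3),method="Nelder-Mead",options=dict(initial_simplex=np.array([[0,0,0],[1,0,0],[0,1,0],[0,0,1.5]])-.3,xatol=.01,fatol=.5,maxiter=150))
    return q0+b.x*sc,b.fun
def mask(n,c,P):
    u,v=proj(c,P).round().astype(int); 
    for d in cams.regions_of(n,c):
        g=cv2.dilate(d["pixels"].astype(np.uint8),np.ones((3,3)))
        if g[v,u] : return d["pixels"].astype(bool),d["p"]
    return None,0
E
cat > b.py <<'E'
from fit import *
I={c:cams.snapshot(c) for c in("scene","top")}
Z={}
for n,q0,z,P in(("jig",(.562,-.206,-.25),0,(.53,-.23,.012)),("gauge",(.52,.213,.15),0,(.47,.28,.01)),("block",(.516,.193,.15),.01,(.518,.193,.05))):
    mk={}
    for c in I:
        m,p=mask(n,c,P); print(n,c,p,0 if m is None else m.sum(), render(c,n,q0,z).sum())
        if m is None: continue
        mk[c]=m
    for c in list(mk)+["both"]:
        cs=mk if c=="both" else [c]
        mm={}
        for k in cs:
            m=mk[k].copy(); ig=np.zeros_like(m)
            if n=="gauge": m=cv2.morphologyEx(m.astype(np.uint8),cv2.MORPH_CLOSE,np.ones((41,41)))>0
            mm[k]=(m,ig)
        q,f=fit(n,q0,z,mm); print(n,c,q[:2].round(4),np.degrees(q[2]).round(2),round(f,1))
    Z[n]=q
a=np.concatenate([cv2.resize(I["top"][160:250,165:285],None,fx=4,fy=4,interpolation=2),cv2.resize(I["top"][150:240,310:400],None,fx=3.4,fy=4,interpolation=2)],1)
cv2.imwrite("pics/crop.png",a)
E
python3 b.py
```

```text
jig scene 0.87 2427 2567.349019607843
jig top 0.6 3216 3251.901960784314
jig scene [ 0.5647 -0.2056] -16.09 150.2
jig top [ 0.5627 -0.2066] -16.13 84.3Traceback (most recent call last):
  File "b.py", line 17, in <module>
    q,f=fit(n,q0,z,mm); print(n,c,q[:2].round(4),np.degrees(q[2]).round(2),round(f,1))
        ~~~^^^^^^^^^^^
  File "fit.py", line 21, in fit
    b=minimize(cost,np.zeros(3),method="Nelder-Mead",options=dict(initial_simplex=np.array([[0,0,0],[1,0,0],[0,1,0],[0,0,1.5]])-.3,xatol=.01,fatol=.5,maxiter=150))
    res = _minimize_neldermead(fun, x0, args, callback, bounds=bounds,
                               **options)
    fsim[k] = func(sim[k])
              ~~~~^^^^^^^^
    fx = function(np.copy(x), *(wrapper_args + args))
  File "fit.py", line 19, in cost
    r=render(c,n,q0+e*sc,z); s+=(np.abs(r-m)*(~ig)).sum()
  File "fit.py", line 11, in render
    P=np.array([proj(c,R@p+[q[0],q[1],z]) for p in b]); h=cv2.convexHull(((P+.5)*S-.5).astype(np.float32)).round().astype(np.int32)
                ~~~~^^^^^^^^^^^^^^^^^^^^^
  File "h.py", line 10, in proj
    f,cx,cy,R,t,_=cal(c); q=R@np.array(P)+t; return np.array([f*q[0]/q[2]+cx,f*q[1]/q[2]+cy])
                  ~~~^^^
  File "h.py", line 4, in cal
    k=cams.get_calibration(c); f=192/np.tan(np.radians(k["fov_y"])/2)
ValueError: time passes only in moves, steps and waits
```

Calibration lookups need caching.

```bash
sed -i 's/^def cal/from functools import lru_cache\n@lru_cache\ndef cal/' h.py; python3 b.py
```

```text
jig scene 0.68 2503 2567.349019607843
jig top 0.77 3116 3251.901960784314
jig scene [ 0.5649 -0.2046] -15.64 102.2
jig top [ 0.5631 -0.2061] -15.95 124.0
jig both [ 0.5648 -0.2062] -15.55 245.1
gauge scene 0.71 5207 6619.760784313726
gauge top 0.92 3831 4525.643137254902
gauge scene [0.5227 0.2117] 13.19 243.7
gauge top [0.5208 0.2098] 12.38 135.0
gauge both [0.5214 0.212 ] 12.84 402.5
block scene 0.91 832 890.3999999999999
block top 0.58 393 395.0941176470588
block scene [0.5191 0.1981] 6.2 82.7
block top [0.5175 0.1954] 13.55 22.5
block both [0.5178 0.1966] 15.18 98.8
```

View pics/crop.png

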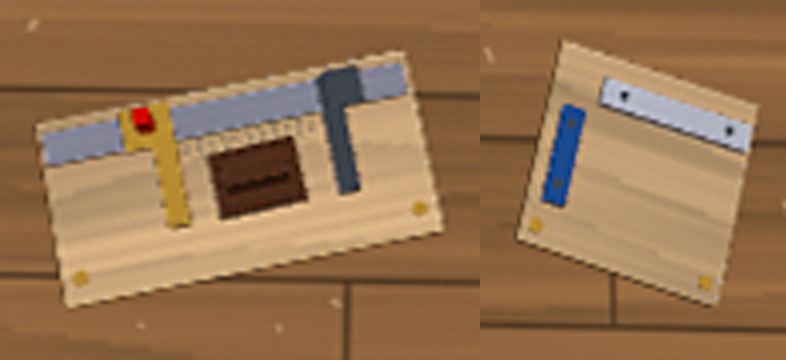

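The picture agrees with the fits. Gauge is at about (0.521,0.211), yaw 12.7°; jig at about (0.564,-0.206), yaw -15.8°; the post stands at the +y side of the block. I'll push the post with shut fingers, tool y along the gauge's x.

Request:
arm_command(
  series=[-1, 0.0398, -0.0234, 0, 0, 0, -0.1307, -1, 0.0398, -0.0234, 0, 0, 0, -0.1307, -1, 0.0398, -0.0234, 0, 0, 0, -0.1307, -1, 0.0398, -0.0234, 0, 0, 0, -0.1307, -1, 0.0398, -0.0234, 0, 0, 0, -0.1307],
)

```text
time_s: 2.0
eef_pos: [0.4321, 0.3808, 0.2424]
tcp_rot: [[-0.459, 0.888, 0.0], [0.888, 0.459, 0.0], [0.0, 0.0, -1.0]]
ft_force: [0.7, 1.2, 0.0]
finger_gap: 0.143
gripper_force: 0.0
```

Request:
arm_command(
  series=[-1, 0.0398, -0.0234, 0, 0, 0, -0.1307, -1, 0.0398, -0.0234, 0, 0, 0, -0.1307, -1, 0.0394, -0.0232, 0, 0, 0, 0, -1, 0, 0, -0.045, 0, 0, 0, -1, 0, 0, -0.045, 0, 0, 0],
)

```text
time_s: 2.5
eef_pos: [0.5527, 0.3111, 0.1525]
tcp_rot: [[-0.216, 0.976, 0.004], [0.976, 0.216, 0.002], [0.001, 0.005, -1.0]]
ft_force: [-0.7, 0.0, -1.2]
finger_gap: -0.002
gripper_force: 0.0
```

Request:
arm_command(
  series=[-1, 0, 0, -0.04, 0, 0, 0, -1, -0.001, 0, -0.04, 0, 0, 0, -1, -0.001, 0, -0.025, 0, 0, 0, -1, 0.0022, -0.0098, 0, 0, 0, 0, -1, 0.0022, -0.0098, 0, 0, 0, 0],
)

```text
time_s: 3.0
eef_pos: [0.5518, 0.292, 0.0473]
tcp_rot: [[-0.22, 0.975, -0.001], [0.975, 0.22, 0.0], [0.001, -0.001, -1.0]]
ft_force: [-0.5, 1.6, -1.1]
finger_gap: -0.001
gripper_force: 0.9
```

Request:
arm_command(
  series=[-1, 0.0018, -0.0078, 0, 0, 0, 0, -1, 0.0018, -0.0078, 0, 0, 0, 0, -1, 0.0011, -0.0049, 0, 0, 0, 0, -1, 0, 0, 0, 0, 0, 0],
)

```text
time_s: 3.4
eef_pos: [0.5582, 0.2709, 0.0487]
tcp_rot: [[-0.218, 0.976, 0.003], [0.976, 0.218, -0.0], [-0.001, 0.003, -1.0]]
ft_force: [0.3, -0.5, -0.5]
finger_gap: -0.0
gripper_force: 0.0
```

Request:
arm_command(
  series=[-1, 0.0013, -0.0058, 0, 0, 0, 0, -1, 0.0011, -0.0049, 0, 0, 0, 0, -1, 0.0004, -0.002, 0, 0, 0, 0],
)

```text
time_s: 3.7
eef_pos: [0.5602, 0.2589, 0.0476]
tcp_rot: [[-0.219, 0.976, 0.001], [0.976, 0.219, 0.0], [0.0, 0.001, -1.0]]
ft_force: [0.6, 1.8, 1.6]
finger_gap: -0.001
gripper_force: 1.4
```

```bash
cat > c.py <<'E'
from h import *
import sys
n=sys.argv[1]
A=[]
for c in("scene","top"):
    im=cams.snapshot(c)
    for l in("jaw_face","jaw_post","block_centre"): print(c,l,[(round(d["p"],2),w(c,d["at"]).round(3).tolist()) for d in cams.tip_of(l,c)[:3]])
    v0,u0=(180,190) if c=="scene" else (150,160)
    A.append(cv2.resize(im[v0:v0+120,u0:u0+160],(400,300),interpolation=2))
cv2.imwrite(f"pics/{n}.png",np.concatenate(A,1))
E
python3 c.py p1
```

```text
scene jaw_face [(0.52, [0.51, 0.206, 0.015])]
scene jaw_post [(0.65, [0.566, 0.238, 0.05])]
scene block_centre [(0.88, [0.305, 0.164, 0.041]), (0.65, [0.519, 0.176, 0.038]), (0.59, [0.739, 0.135, 0.043])]
top jaw_face []
top jaw_post []
top block_centre [(0.66, [0.523, 0.171, 0.041]), (0.57, [0.738, 0.135, 0.041])]
```

View pics/p1.png

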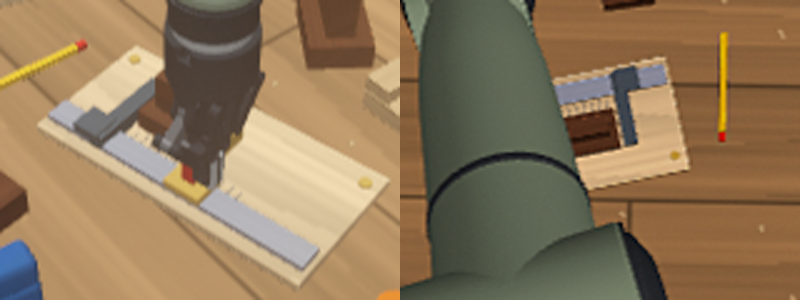

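The jaw is moving; the block's end is still a few mm from the dark fixed jaw (top crop, about (620,130)). I'll keep pushing in small steps until the force rises.

Request:
arm_command(
  series=[-1, 0.0009, -0.0039, 0, 0, 0, 0, -1, 0.0004, -0.002, 0, 0, 0, 0, -1, 0.0004, -0.002, 0, 0, 0, 0],
)

```text
time_s: 4.4
eef_pos: [0.5601, 0.2545, 0.0471]
tcp_rot: [[-0.221, 0.975, -0.003], [0.975, 0.221, 0.008], [0.009, -0.001, -1.0]]
ft_force: [-3.9, 14.8, -1.7]
finger_gap: -0.002
gripper_force: 7.8
```

Request:
arm_command(
  series=[-1, 0.0004, -0.002, 0, 0, 0, 0, -1, 0, 0, 0, 0, 0, 0],
)

```text
time_s: 4.6
eef_pos: [0.5601, 0.2545, 0.0471]
tcp_rot: [[-0.223, 0.975, -0.003], [0.975, 0.223, 0.012], [0.012, -0.0, -1.0]]
ft_force: [-3.2, 16.0, -3.1]
finger_gap: -0.002
gripper_force: 8.7
```

Request:
arm_command(
  series=[-1, 0.0004, -0.002, 0, 0, 0, 0, -1, 0, 0, 0, 0, 0, 0, -1, -0.004, 0.018, 0, 0, 0, 0, -1, -0.001, 0.006, 0.004, 0, 0, 0, -1, 0, 0, 0.04, 0, 0, 0],
)

```text
time_s: 5.1
eef_pos: [0.5532, 0.2701, 0.0872]
tcp_rot: [[-0.22, 0.975, -0.009], [0.975, 0.22, -0.004], [-0.002, -0.009, -1.0]]
ft_force: [-0.2, -0.3, -0.5]
finger_gap: 0.0
gripper_force: 0.0
```

```bash
python3 -c "
from h import *
print(status.read_state()['eef_pos'])"; python3 c.py p2
```

```text
[0.55324684 0.27006415 0.08720508]
scene jaw_face [(0.59, [0.511, 0.204, 0.018])]
scene jaw_post [(0.79, [0.566, 0.237, 0.05])]
scene block_centre [(0.73, [0.309, 0.164, 0.04]), (0.56, [0.735, 0.138, 0.04])]
top jaw_face [(0.7, [0.51, 0.201, 0.021]), (0.51, [0.606, 0.494, -0.004])]
top jaw_post [(0.5, [0.569, 0.238, 0.047])]
top block_centre [(0.97, [0.735, 0.136, 0.042]), (0.63, [0.521, 0.167, 0.042])]
```

View pics/p2.png

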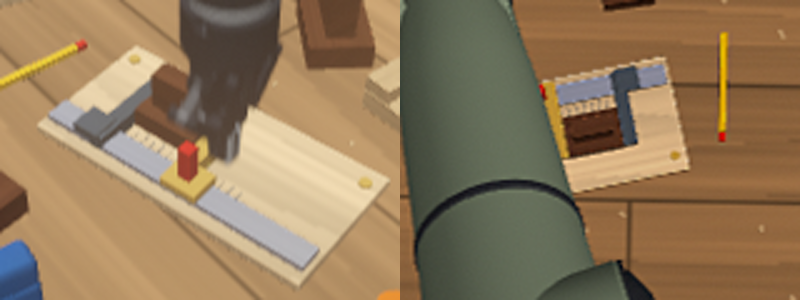

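The gap is shut on the block in both views: brass at (557,120) and dark jaw at (625,105) both touch it. Now moving over the rib and opening.

Request:
arm_command(
  series=[0.2, 0, 0, 0.043, 0, 0, 0, 0.2, -0.01, -0.0335, 0, 0, 0, 0, 0.2, -0.01, -0.033, 0, 0, 0, 0, 0.2, -0.01, -0.033, 0, 0, 0, 0, 0.2, 0, 0, 0, 0, 0, 0],
)

```text
time_s: 6.0
eef_pos: [0.5249, 0.1682, 0.1334]
tcp_rot: [[-0.215, 0.977, -0.004], [0.977, 0.215, -0.002], [-0.001, -0.004, -1.0]]
ft_force: [0.0, 0.6, -0.1]
finger_gap: 0.6
gripper_force: 0.0
```

Request:
arm_command(
  series=[0.2, 0, 0, -0.03, 0, 0, 0, 0.2, 0, 0, 0, 0, 0, 0],
)

```text
time_s: 6.2
eef_pos: [0.5246, 0.1711, 0.1012]
tcp_rot: [[-0.219, 0.976, -0.006], [0.976, 0.219, -0.001], [0.0, -0.006, -1.0]]
ft_force: [-0.6, -1.2, 0.2]
finger_gap: 0.601
gripper_force: 0.0
```

Request:
arm_command(
  series=[0.2, -0.001, 0, -0.03, 0, 0, 0, 0.2, 0, 0, -0.022, 0, 0, 0, 0.2, 0, 0, 0, 0, 0, 0],
)

```text
time_s: 6.5
eef_pos: [0.5236, 0.1717, 0.0499]
tcp_rot: [[-0.22, 0.976, -0.006], [0.976, 0.22, -0.001], [0.0, -0.006, -1.0]]
ft_force: [-0.7, 1.1, 0.3]
finger_gap: 0.595
gripper_force: 0.0
```

Request:
arm_command(
  series=[-1, 0, 0, 0, 0, 0, 0, -1, 0, 0, 0, 0, 0, 0, -1, 0, 0, 0, 0, 0, 0, -1, 0, 0, 0, 0, 0, 0, -1, 0, 0, 0, 0, 0, 0],
)

```text
time_s: 7.0
eef_pos: [0.527, 0.1721, 0.0537]
tcp_rot: [[-0.22, 0.976, 0.002], [0.976, 0.22, 0.001], [0.001, 0.002, -1.0]]
ft_force: [-1.1, 1.4, 6.1]
finger_gap: 0.248
gripper_force: 59.8
```

Request:
arm_command(
  series=[-1, 0, 0, 0.015, 0, 0, 0, -1, 0, 0, 0.03, 0, 0, 0, -1, 0, 0, 0.025, 0, 0, 0, -1, 0.0048, -0.04, 0, 0, 0, -0.1244, -1, 0.0048, -0.04, 0, 0, 0, -0.1244],
)

```text
time_s: 7.5
eef_pos: [0.5367, 0.0915, 0.1237]
tcp_rot: [[0.03, 1.0, 0.003], [1.0, -0.03, -0.0], [-0.0, 0.003, -1.0]]
ft_force: [1.1, -0.3, -1.7]
finger_gap: 0.244
gripper_force: 59.3
```

Request:
arm_command(
  series=[-1, 0.0048, -0.0408, 0, 0, 0, -0.1244, -1, 0.0048, -0.0408, 0, 0, 0, -0.1244, -1, 0.0048, -0.0408, 0, 0, 0, 0, -1, 0.0048, -0.0408, 0, 0, 0, 0, -1, 0.0048, -0.0408, 0, 0, 0, 0],
)

```text
time_s: 8.0
eef_pos: [0.5596, -0.1142, 0.1225]
tcp_rot: [[0.273, 0.962, 0.0], [0.962, -0.273, -0.0], [-0.0, 0.0, -1.0]]
ft_force: [0.8, -0.8, -1.7]
finger_gap: 0.25
gripper_force: 59.3
```

Request:
arm_command(
  series=[-1, 0.0048, -0.0408, 0, 0, 0, 0, -1, 0.0048, -0.0408, 0, 0, 0, 0, -1, 0, 0, 0, 0, 0, 0],
)

```text
time_s: 8.3
eef_pos: [0.5702, -0.1997, 0.1226]
tcp_rot: [[0.279, 0.96, 0.002], [0.96, -0.279, -0.004], [-0.003, 0.003, -1.0]]
ft_force: [1.2, -0.3, -1.5]
finger_gap: 0.244
gripper_force: 59.3
```

```bash
cat > d.py <<'E'
from h import *
import sys
s=status.read_state(); print(s["eef_pos"].round(4),np.degrees(np.arctan2(s["tcp_rot"][1,1],s["tcp_rot"][0,1])).round(2),s["ft_force"].round(1))
A=[]
for c in("scene","top"):
    im=cams.snapshot(c)
    for l in("block_centre","block","corner"): print(c,l,[(round(d["p"],2),w(c,d["at"]).round(3).tolist()) for d in cams.tip_of(l,c)[:4]])
    v0,u0=(90,110) if c=="scene" else (135,290)
    A.append(cv2.resize(im[v0:v0+120,u0:u0+160],(400,300),interpolation=2))
cv2.imwrite(f"pics/{sys.argv[1]}.png",np.concatenate(A,1))
E
python3 d.py p3
```

```text
[ 0.5702 -0.1997  0.1226] -16.2 [ 1.2 -0.3 -1.5]
scene block_centre [(0.71, [0.308, 0.163, 0.043]), (0.69, [0.513, 0.202, 0.019]), (0.67, [0.735, 0.138, 0.042]), (0.58, [0.571, -0.198, 0.109])]
scene block [(0.84, [0.304, 0.163, -0.002]), (0.75, [0.568, -0.201, 0.079]), (0.6, [0.74, 0.132, 0.001])]
scene corner [(0.68, [0.616, -0.157, 0.009])]
top block_centre [(0.75, [0.736, 0.134, 0.044]), (0.51, [0.572, -0.197, 0.11]), (0.35, [0.331, 0.294, -0.002])]
top block [(0.83, [0.738, 0.136, 0.002]), (0.54, [0.571, -0.195, 0.08])]
top corner [(0.82, [0.621, -0.162, 0.013])]
```

View pics/p3.png

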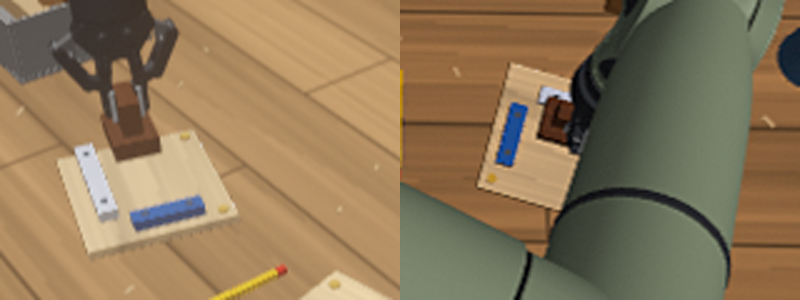

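The block is held upright over the jig (left crop, about (130,125)), well aligned and clear of both fences. Descending.

Request:
arm_command(
  series=[-1, 0, 0, -0.035, 0, 0, 0, -1, 0, 0, -0.022, 0, 0, 0, -1, 0, 0, -0.005, 0, 0, 0, -1, 0, 0, -0.002, 0, 0, 0, -1, 0, 0, 0, 0, 0, 0],
)

```text
time_s: 9.2
eef_pos: [0.57, -0.194, 0.0591]
tcp_rot: [[0.273, 0.962, 0.001], [0.962, -0.273, -0.001], [-0.0, 0.001, -1.0]]
ft_force: [-0.6, 0.0, -1.2]
finger_gap: 0.251
gripper_force: 59.3
```

Request:
arm_command(
  series=[-1, 0, 0, -0.002, 0, 0, 0, -1, 0, 0, 0, 0, 0, 0],
)

```text
time_s: 9.4
eef_pos: [0.5699, -0.1942, 0.0572]
tcp_rot: [[0.273, 0.962, 0.001], [0.962, -0.273, -0.001], [-0.0, 0.002, -1.0]]
ft_force: [0.0, 0.2, -1.4]
finger_gap: 0.247
gripper_force: 59.3
```

Request:
arm_command(
  series=[-1, 0, 0, -0.0015, 0, 0, 0, -1, 0, 0, 0, 0, 0, 0],
)

```text
time_s: 9.6
eef_pos: [0.5699, -0.1943, 0.0557]
tcp_rot: [[0.273, 0.962, 0.001], [0.962, -0.273, -0.001], [-0.0, 0.002, -1.0]]
ft_force: [0.2, -0.0, 2.7]
finger_gap: 0.247
gripper_force: 59.8
```

Request:
arm_command(
  series=[-1, 0, 0, -0.001, 0, 0, 0, -1, 0, 0, 0, 0, 0, 0],
)

```text
time_s: 9.8
eef_pos: [0.5699, -0.1943, 0.0557]
tcp_rot: [[0.273, 0.962, 0.002], [0.962, -0.273, -0.001], [-0.0, 0.002, -1.0]]
ft_force: [-2.6, 1.0, 10.4]
finger_gap: 0.248
gripper_force: 61.1
```

Request:
arm_command(
  series=[-1, 0, 0, 0.001, 0, 0, 0, -1, 0.0048, -0.0014, 0, 0, 0, 0, -1, 0.0048, -0.0014, 0, 0, 0, 0, -1, 0, 0, 0, 0, 0, 0],
)

```text
time_s: 10.2
eef_pos: [0.5773, -0.1964, 0.0557]
tcp_rot: [[0.273, 0.962, -0.003], [0.962, -0.273, 0.001], [-0.0, -0.003, -1.0]]
ft_force: [-5.7, 1.1, 13.0]
finger_gap: 0.246
gripper_force: 61.3
```

Request:
arm_command(
  series=[-1, 0.0019, -0.0005, 0, 0, 0, 0, -1, 0.0019, -0.0005, 0, 0, 0, 0, -1, 0, 0, 0, 0, 0, 0],
)

```text
time_s: 10.5
eef_pos: [0.58, -0.1971, 0.0557]
tcp_rot: [[0.273, 0.962, -0.005], [0.962, -0.273, 0.001], [-0.001, -0.005, -1.0]]
ft_force: [-11.0, 2.6, 15.8]
finger_gap: 0.249
gripper_force: 61.5
```

Request:
arm_command(
  series=[-1, 0, 0, 0.0014, 0, 0, 0, -1, 0, 0, 0, 0, 0, 0],
)

```text
time_s: 10.7
eef_pos: [0.5807, -0.1972, 0.0558]
tcp_rot: [[0.273, 0.962, -0.004], [0.962, -0.273, 0.001], [-0.0, -0.004, -1.0]]
ft_force: [-6.2, 1.2, 5.4]
finger_gap: 0.248
gripper_force: 60.6
```

Request:
arm_command(
  series=[-1, 0.001, -0.0003, 0, 0, 0, 0, -1, 0, 0, 0, 0, 0, 0],
)

```text
time_s: 10.9
eef_pos: [0.5808, -0.1972, 0.0558]
tcp_rot: [[0.273, 0.962, -0.006], [0.962, -0.273, 0.001], [-0.0, -0.006, -1.0]]
ft_force: [-10.3, 2.4, 8.5]
finger_gap: 0.244
gripper_force: 60.9
```

Request:
arm_command(
  series=[-1, -0.0008, 0.0002, 0.0005, 0, 0, 0, -1, 0.0011, 0.0038, 0, 0, 0, 0, -1, 0.0011, 0.0038, 0, 0, 0, 0, -1, 0.0005, 0.0019, 0, 0, 0, 0, -1, 0, 0, 0, 0, 0, 0],
)

```text
time_s: 11.4
eef_pos: [0.5829, -0.1896, 0.056]
tcp_rot: [[0.274, 0.962, -0.006], [0.962, -0.274, -0.003], [-0.005, -0.005, -1.0]]
ft_force: [-7.6, -3.8, 3.3]
finger_gap: 0.249
gripper_force: 60.1
```

Request:
arm_command(
  series=[-1, 0.0005, 0.0019, 0, 0, 0, 0, -1, 0.0005, 0.0019, 0, 0, 0, 0, -1, 0, 0, 0, 0, 0, 0],
)

```text
time_s: 11.7
eef_pos: [0.5839, -0.186, 0.056]
tcp_rot: [[0.274, 0.962, -0.006], [0.962, -0.274, -0.004], [-0.005, -0.005, -1.0]]
ft_force: [-9.2, -4.2, 2.9]
finger_gap: 0.246
gripper_force: 60.1
```

Request:
arm_command(
  series=[-1, 0.0004, 0.0014, 0, 0, 0, 0, -1, 0, 0, 0, 0, 0, 0],
)

```text
time_s: 11.9
eef_pos: [0.584, -0.1859, 0.0561]
tcp_rot: [[0.275, 0.961, -0.007], [0.961, -0.275, -0.006], [-0.008, -0.005, -1.0]]
ft_force: [-9.8, -7.4, 4.3]
finger_gap: 0.246
gripper_force: 60.1
```

Request:
arm_command(
  series=[-1, 0.0004, 0.0014, 0, 0, 0, 0, -1, 0, 0, 0, 0, 0, 0],
)

```text
time_s: 12.1
eef_pos: [0.5841, -0.1857, 0.0562]
tcp_rot: [[0.275, 0.961, -0.008], [0.961, -0.275, -0.009], [-0.01, -0.005, -1.0]]
ft_force: [-11.0, -10.7, 4.5]
finger_gap: 0.244
gripper_force: 60.2
```

Bearing on both fences, but the tool tilts about 0.7° under the push. I'll turn it back level and add some push to the long fence.

Request:
arm_command(
  series=[-1, 0.001, -0.0003, -0.0002, 0.009, -0.008, 0, -1, 0, 0, 0, 0, 0, 0],
)

```text
time_s: 12.3
eef_pos: [0.5839, -0.186, 0.0559]
tcp_rot: [[0.276, 0.961, -0.001], [0.961, -0.276, 0.001], [0.0, -0.002, -1.0]]
ft_force: [-13.8, -8.6, 6.6]
finger_gap: 0.247
gripper_force: 60.5
```

Request:
arm_command(
  series=[-1, 0, 0, 0, 0.004, -0.004, 0, -1, 0, 0, 0, 0, 0, 0, -1, 0, 0, 0, 0, 0, 0],
)

```text
time_s: 12.6
eef_pos: [0.5838, -0.1861, 0.0558]
tcp_rot: [[0.275, 0.961, 0.002], [0.961, -0.275, 0.004], [0.005, 0.001, -1.0]]
ft_force: [-13.0, -10.0, 5.4]
finger_gap: 0.247
gripper_force: 60.6
```

```bash
python3 d.py p4; python3 -c "
from h import *
s=status.read_state();print(s['wrist_torque'],s['tcp_rot'].round(4))"
```

```text
[ 0.5838 -0.1861  0.0558] -15.99 [-13.  -10.    5.4]
scene block_centre [(0.88, [0.306, 0.164, 0.04]), (0.85, [0.736, 0.137, 0.041]), (0.72, [0.582, -0.184, 0.041]), (0.58, [0.567, -0.211, -0.0])]
scene block [(0.76, [0.742, 0.136, 0.002]), (0.66, [0.584, -0.187, 0.014])]
scene corner [(0.91, [0.618, -0.159, 0.009])]
top block_centre [(0.79, [0.737, 0.132, 0.046]), (0.59, [0.584, -0.186, 0.011]), (0.51, [0.585, -0.191, 0.045])]
top block [(0.9, [0.739, 0.137, 0.001]), (0.79, [0.31, 0.163, -0.001]), (0.47, [0.586, -0.187, 0.015]), (0.4, [0.564, -0.203, 0.001])]
top corner [(0.67, [0.619, -0.164, 0.014])]
[-2.30355901  3.20673832  0.3716574 ] [[ 2.755e-01  9.613e-01  2.100e-03]
 [ 9.613e-01 -2.755e-01  4.000e-03]
 [ 4.500e-03  9.000e-04 -1.000e+00]]
```

View pics/p4.png

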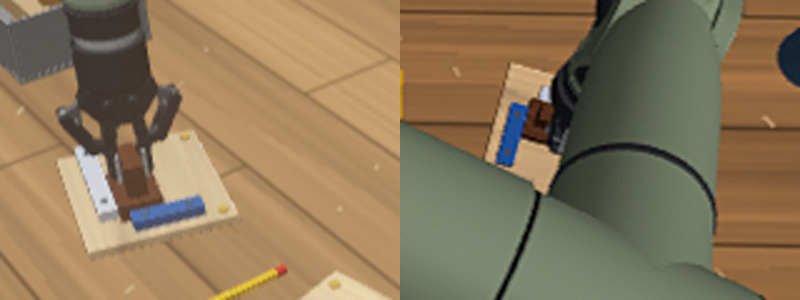

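Block sits flat and in the corner (left crop, (135,200)). The wrist's z moment of +0.37 N m suggests a small yaw misfit, so I'll relieve it.

Request:
arm_command(
  series=[-1, 0.0005, -0.0001, 0, -0.002, 0.002, 0.006, -1, 0, 0, 0, 0, 0, 0],
)

```text
time_s: 13.2
eef_pos: [0.5839, -0.1861, 0.0558]
tcp_rot: [[0.271, 0.963, -0.001], [0.963, -0.271, 0.002], [0.002, -0.001, -1.0]]
ft_force: [-15.7, -8.9, 8.0]
finger_gap: 0.246
gripper_force: 60.7
```

```bash
cat > s.py <<'E'
from h import *
s=status.read_state();R=s['tcp_rot'];c,n=.9622,-.2723;F=s['ft_force']
print(s['eef_pos'].round(4),s['wrist_torque'].round(2),R[:,2].round(4),np.degrees(np.arctan2(R[1,1],R[0,1])).round(2),'jigF',c*F[0]+n*F[1],-n*F[0]+c*F[1],F[2])
E
python3 s.py
```

```text
[ 0.5839 -0.1861  0.0558] [-2.22  3.35 -0.06] [-8.0e-04  2.5e-03 -1.0e+00] -15.7 jigF -12.69254521298464 -12.836250150635676 7.997607501794713
```

Request:
arm_command(
  series=[-1, 0, 0, 0.0004, 0, 0, 0, -1, 0, 0, 0, 0, 0, 0, -1, 0, 0, 0, 0, 0, 0, -1, 0, 0, 0, 0, 0, 0],
)

```text
time_s: 13.6
eef_pos: [0.5839, -0.186, 0.0558]
tcp_rot: [[0.271, 0.963, -0.001], [0.963, -0.271, 0.003], [0.002, -0.001, -1.0]]
ft_force: [-14.1, -10.0, 4.3]
finger_gap: 0.248
gripper_force: 60.2
```

```bash
python3 s.py
```

```text
[ 0.5839 -0.186   0.0558] [-2.28  3.07 -0.04] [-8.0e-04  2.7e-03 -1.0e+00] -15.71 jigF -10.891130422587855 -13.474537244844193 4.297292789358891
```

Stable, level, and pushing about 11 N and 13 N on the two fences, so I'm handing in.

```bash
python3 -c "
from plant import job
print(job.hand_in())"
```

```text
the job is handed in; nothing more can be done
None
```

I nipped the block in the gauge, then carried it to the jig, and handed in after 13.6 s with it still gripped and pressed into the corner, at about 11 N on the long fence and 13 N on the short one; no verdict came back.

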